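# Snap-hook a sample pot out of the cooling block and hang it on the stand

## Task

Take the snap-hook lifter from the stand and push its sprung gate against the eye bolt of the orange-lidded pot in the cooling block, gently, for the lid is only pushed on, until the eye is inside the hook and the gate has snapped shut behind it. Then lift the pot out and hang the lifter back by its cross bar in both notches of the stand, with the pot hanging still in the hook. Leave the blue-lidded pot in its well and do not disturb the vial, the timer or the petri dish.

Things in the scene. Friction and masses are not known exactly. Their poses are not given: they have to be found in the camera images.
- lifter: Snap-hook lifter, 110 mm wide, 121 mm high, 0.15 kg, hanging by its cross bar in the stand's notches. Origin: middle of the cross bar; y along it, z up, hook mouth faces -x. Blue flat-sided grip centred on the origin, 16 (x) x 52 (y) x 22 (z) mm: grasp across x from above. 9 mm cross bar sticks out both sides to 15 mm black end knobs at y = +-48 to 55.
- hook_seat (a point): Where the centre of a 7 mm bar rests in the hook: lifter x = -2, z = -99 mm, lifter axes. Hook of 7 mm round steel in the x-z plane (mm): spine x = 9 (inner face 5.5), underside of the bow z = -110, blunt nose x = -19 to -9.5 with a flat top at z = -92. Raising the hook slides a bar that is inside x = -6 down past the gate's end to this seat; one farther out is caught on the nose.
- hook_mouth (a point): In the mouth, on the gate's outer face, at lifter x = -11, z = -85.5 mm: the height at which the centre of the eye's top bar should meet the gate (it clears the nose within +-3 mm). The bar then pushes the gate in; its centre must get inside lifter x = -6 mm, and at about x = -3.5 the gate lies against the spine and the push becomes rigid.
- gate (a joint): Angle of the brass sprung gate (rad): 0 shut behind the nose, about 0.31 fully in against the spine; it swings inward only. 5 mm thick, pinned at lifter x = -10.5, z = -54 mm, its end at z = -92 mm. The bar of the eye needs about 3.5 N to start it and about 5 to 6 N to open it fully; it springs shut over the bar by itself.
- pot_orange: Steel sample pot with orange lid, 46 mm across, 60 mm high to the lid's top, 0.22 to 0.4 kg, eye bolt on the lid. Origin under its foot, z up, x = normal of the eye's ring (both sides alike). It stands loosely in its well, so it slides and leans when its eye is pushed: the eye gives way by some millimetres, now more, now less. The lid is only pushed on: over 10 N on the eye pulls it off.
- pot_orange_eye_top (a point): Centre of the top bar of the orange pot's eye, 97.5 mm above the pot's foot; axes as the pot's. The eye is an upright ring of 7 mm round steel, 26 mm inside, 40 mm outside, in the pot's y-z plane; the ring's centre lies 16.5 mm below this point.
- pot_blue: The same pot with a blue lid, in the other well, where it stays. Origin under its foot. The pots stand in an aluminium cooling block on a black foot, 108 x 192 x 58 mm, fixed to the bench: two wells side by side, 84 mm apart, 50 mm wide, 40 mm deep, floors 18 mm above the bench. Either pot may be in either well.
- stand: Grey stand fixed to the bench, base 170 x 130 mm. Origin under the notches at bench level. Two 8 mm steel prongs at y = +-38 mm run along x, open to -x: turned-up ends at x = -24, top z = 238 mm. Behind, cross piece and 14 mm column at x = +90, top z = 240 mm. White drip dish under the notches, 74 mm across, top z = 23 mm. A hanging pot's foot is at z = 38 mm.
- notch (a point): Where the middle of the cross bar lies when it rests in both notches, z = 234.9 mm, over the stand's origin; stand axes: cross bar along y, hook mouth to -x. Notches are V-shaped, 7 mm deep, 24 mm wide. Bring the hanging pot in from the open side (-x) below the prongs, the cross bar above them.
- amber_vial: Amber vial with black cap, 28 mm across, 64 mm high, standing; origin under it. A bystander.
- timer: Small white bench timer, 66 x 66 x 20 mm, lying; origin under it. A bystander.
- dish: Clear lidded petri dish, 88 mm across, 15 mm high; origin under it. A bystander.
Mind the look-alikes: they are no part of the job. Of the things that look like the lifter, the larger one is meant.

How it is judged:
On the way, in this order (a step that is already met when the one before it is completed fails the run):
1. the orange pot's eye is inside the hook with the gate shut, while the pot is still in its well (distance between hook_seat and pot_orange_eye_top below 0.009 m and value of joint gate below 0.06 rad and height (world z) of pot_orange below 0.04 m), for 0.1 s.
2. the pot is lifted clear of the block, hanging in the hook with the gate shut (distance between hook_seat and pot_orange_eye_top below 0.009 m and value of joint gate below 0.06 rad and height (world z) of pot_orange above 0.06 m), for 0.2 s.
At the end, for the whole second after the job is handed in: Lifter released, its cross bar down in both notches (within 12 mm, upright within 0.2 rad); the orange pot hangs still in the hook (eye top within 9 mm of the seat, upright within 0.25 rad), gate shut (under 0.06 rad); the blue pot stands in its well (distance between lifter and notch below 0.012 m and z of lifter in the frame of notch below 0.004 m and angle between lifter's own z axis and vertical below 0.2 rad and distance between hook_seat and pot_orange_eye_top below 0.009 m and value of joint gate below 0.06 rad and height (world z) of pot_orange above 0.03 m and angle between pot_orange's own z axis and vertical below 0.25 rad and linear speed of pot_orange below 0.05 m/s and height (world z) of pot_blue below 0.023 m); the robot touches nothing.
It fails at once if the lifter and the orange pot press on each other with more than 10 N (contact force between lifter and pot_orange above 10 N).
It fails at once if the blue pot is pushed about or lifted (its foot moves more than 12 mm) (distance of pot_blue from where it was at the start of the episode above 0.012 m).
It fails at once if the vial, timer or petri dish is shifted by more than 15 mm (distance of any of amber_vial, timer, dish from where it was at the start of the episode above 0.015 m).
It also fails if it takes over 69 s, if anything falls off the work surface, if the arm or the gripper's body presses on something with over 40 N, if the wrist force passes 120 N, or if a joint passes its speed limit or range.

## Robot

A 6-joint arm with a two-finger parallel gripper is mounted at the origin on a cart in front of the work surface, level with it; the furniture and walls round the work are solid. World frame = base frame: x ahead of the robot, y to its left, z up, the work surface at z = 0. Lengths are in m, angles in rad, forces in N, time in s.
With the tool pointing down it reaches from about 0.35 to 0.975 m from the base axis. Payload 4.9 kg.
Tool frame: the origin (TCP) lies midway between the tips of the shut fingers; the grasp point (between the pads) lies 19 mm behind it; z points along the fingers, y is the line along which they close (so a half turn about z gives the same grasp; the last joint's range is limited). The gripper opens to 85 mm and grips with 20 to 120 N. Pads are 22 mm wide; open, the fingers measure 114 mm over their backs; the gripper's body (76 mm by 85 mm) begins 54 mm behind the grasp point. The pads swing forward as they close: fully open they stand 13 mm farther back than shut.
Start: joints at [1.062, 0.053, 1.613, -0, 1.476, -0.119], TCP at [0.237, 0.578, 0.231] pointing down, gripper open.
Joint ranges: [-3.01, 3.01], [-1.01, 2.22], [0.06, 2.58], [-1.02, 4.17], [0.09, 2.62], [-3.14, 3.14]. Speed limits (rad/s): [2.57, 2.57, 3.14, 3.14, 3.14, 3.14].

## Interface

Orientations are given as a unit quaternion [w, x, y, z].
In Python, from plant import * gives the robot as it stands.
- The arm moves only by the tool jog_arm, never from a script. Its argument "targets" is a list of rows, each a list of 3 entries, a list of its own where there are three numbers: the shift along the tool's x, y, z in units of 25 mm (1.0 is 25 mm), then the turn, a rotation vector about the tool's x, y, z in units of 8 degrees (1.0 is 8 degrees), then the opening in per cent of the stroke, from 0 (shut) to 100 (fully open). A call has 1 to 8 rows; each row is the pose to reach, as a shift and turn from the pose commanded when the call began, along the tool's axes at that moment; what a row does not reach only later rows make up. A row lasts 1/8 s, in which the tool goes at most 62.5 mm and 10.7 degrees, less where a joint would pass 70% of its speed; a pose out of reach is approached as far as the arm can. A call with a gripper value outside its range is refused whole. The fingers move at their own pace and stop on an object; the grip force is fixed at half the most. Time passes only in rows, so rows that repeat a pose let the fingers close. It gives the time, the measured TCP pose, the force, the opening and the grip force at its end, in the units of the state.
- state(): the state, without advancing time (a new reading comes with each control period).
- grab_frame(name): name is "scene" or "top" or "wrist"; returns (picture, depth): 400x640x3 uint8, red, green, blue; 400x640 float32, m along the optical axis (not along the pixel's ray), 0 where there is no reading.
- camera_params(name): a dict with "fovy" (degrees; the focal length in pixels is half the picture's height over the tangent of half this angle, whatever the lens; pixels are square), "cx", "cy" (the principal point, pixels), "rvec" (rotation vector, rad) and "tvec" (3), from world to camera coordinates, as OpenCV has them; the wrist camera has in their place "hand_eye" (4x4, takes a point from camera to tool coordinates, whose origin is the TCP and whose axes are the flange's). Camera axes: x right, y down, z forward; pixel columns grow to the right and rows downward; lengths in m; the calibration is good to about 2 mm. A picture is of the moment at which its call begins: read the wrist's pose just before it. camera_params takes no time and is no camera call.
- job_done(): hands the job in; it is judged then, once.
The state is a dict: "time": time; "joint_pos": joint angles; "joint_vel": joint speeds; "joint_efforts": joint torques, N m; "tool_pos": TCP position; "tool_rot": TCP orientation; "contact_force": force on the tool from outside, world axes, zero at the start; "ft_torque": the same for the moment, N m; "gripper_width": opening from 0.0 (shut) to 1.0 (fully open); "grasp_force": force on a finger pad.
Only numpy, scipy, OpenCV 4.12 (cv2) and the standard library are available. Lean on these libraries where they do the work, as an engineer would, in place of code of your own. Each camera call takes 0.05 s, during which the arm holds its last target. There are 200 camera calls.

## Working session

There is one attempt and no reset: what is moved stays moved. The work goes in short steps, Python scripts to look and compute and a tool call to move; the robot and the scene stay as the last step left them, time stands still between calls to the robot, and variables do not carry over. Pictures are saved under pics/ and viewed, at most 11 in all, crops included, and the job is handed in when it is done.

Besides the shell and the picture viewer there is one more tool, called after "Emit:" by a JSON object that holds its "method" and its "body". jog_arm: Moves the arm, as the interface text tells. Its arguments: {"type":"object","properties":{"targets":{"type":"array"}},"required":["targets"]}

```bash
mkdir -p pics
cat > h.py <<'E'
from plant import *
import numpy as np, cv2
from scipy.spatial.transform import Rotation as R
def cam(n, st=None):
    p=camera_params(n); f=200/np.tan(np.radians(p["fovy"])/2)
    if "rvec" in p:
        Rm=cv2.Rodrigues(np.array(p["rvec"],float))[0]; t=np.array(p["tvec"],float).ravel()
        Rc,tc=Rm.T,-Rm.T@t
    else:
        H=np.array(p["hand_eye"]); q=st["tool_rot"]; Rt=R.from_quat([q[1],q[2],q[3],q[0]]).as_matrix()
        Rc=Rt@H[:3,:3]; tc=Rt@H[:3,3]+np.array(st["tool_pos"])
    return f,p["cx"],p["cy"],Rc,tc
def cloud(d,c):
    f,cx,cy,Rc,tc=c
    v,u=np.mgrid[0:d.shape[0],0:d.shape[1]]
    P=np.stack([(u-cx)/f*d,(v-cy)/f*d,d],-1)@Rc.T+tc
    P[d<=0]=np.nan
    return P
def snap(n,name):
    st=state(); im,d=grab_frame(n); c=cam(n,st); P=cloud(d,c)
    np.savez(name+".npz",im=im,d=d,P=P)
    cv2.imwrite("pics/"+name+".png",im[:,:,::-1]); return im,d,P,st
E
python3 - <<'E'
from h import *
for n in("scene","top"):
    snap(n,n+"1"); p=camera_params(n); print(n,p)
print(camera_params("wrist")); print(state())
E
```

```text
scene {'fovy': 48.53669629361461, 'cx': 310.04278257407384, 'cy': 198.7982968055241, 'rvec': array([ 2.10128057, -1.05404511,  0.45026961]), 'tvec': array([-0.27261788,  0.41366386,  0.614786  ])}
top {'fovy': 55.046577877387264, 'cx': 326.3670580607938, 'cy': 205.5001923530129, 'rvec': array([ 2.10777088, -2.14407028,  0.21032939]), 'tvec': array([0.07953815, 0.56591559, 0.92487035])}
{'fovy': 67.16890928116699, 'cx': 319.7648931508186, 'cy': 202.13528504100148, 'hand_eye': array([[ 7.13015373e-04, -9.60290917e-01, -2.78999726e-01,
         7.10067512e-02],
       [ 9.99999727e-01,  7.39238246e-04,  1.12236863e-05,
        -8.99661933e-04],
       [ 1.95469264e-04, -2.78999658e-01,  9.60291181e-01,
        -1.42803721e-01],
       [ 0.00000000e+00,  0.00000000e+00,  0.00000000e+00,
         1.00000000e+00]])}
{'time': 0.1, 'joint_pos': array([ 1.06201734e+00,  5.33400496e-02,  1.61414540e+00,  1.10442141e-05,
        1.47598747e+00, -1.18961874e-01]), 'joint_vel': array([ 0.00030332, -0.00059697, -0.00399344,  0.00258828, -0.00418523,
       -0.0010781 ]), 'joint_efforts': array([-5.58184220e-04, -3.94902956e+01, -3.71361601e+01, -2.16642156e-04,
        3.87465174e-03, -9.99130805e-06]), 'tool_pos': array([0.23721443, 0.57763377, 0.23016219]), 'tool_rot': array([-2.95487408e-04,  1.93677257e-01,  9.81064848e-01, -8.92507403e-04]), 'contact_force': array([-0.15817874, -0.70900214,  0.11011119]), 'ft_torque': array([0.0300723, 0.0372045, 0.0330317]), 'grasp_force': 0.0, 'gripper_width': 0.9994703531018501}
```

View pics/scene1.png

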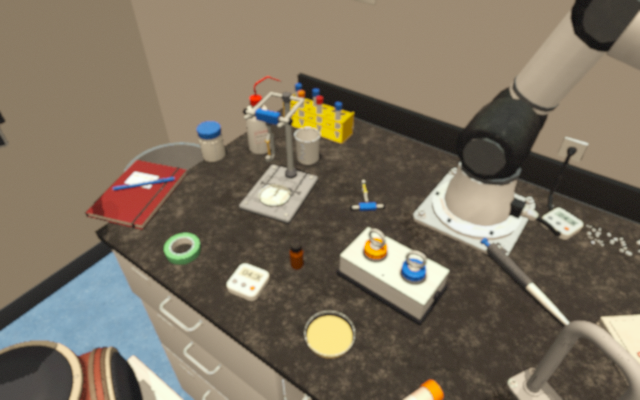

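View pics/top1.png

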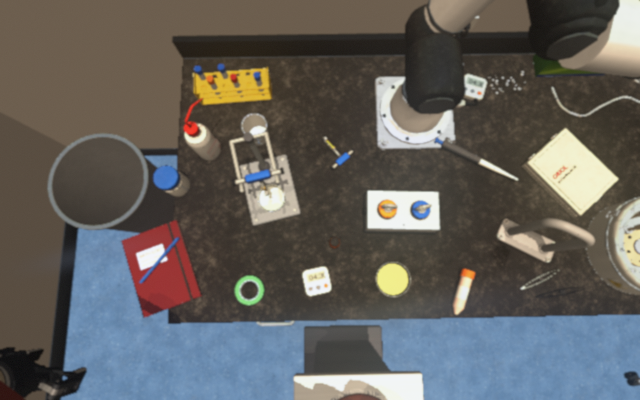

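The scene view shows the lifter's blue grip at (268,117) on the stand, the orange pot at (375,248) and the blue pot at (413,267). The top view shows the grip at (257,176), the orange eye at (387,209) and the blue eye at (421,210). The small look-alike lies at (343,158) in the top view.

Run:
```python
from h import *
D={n:np.load(n+"1.npz") for n in("scene","top")}
def seg(n,box,lo,hi,zmin=-1):
    im=D[n]["im"];P=D[n]["P"];h=cv2.cvtColor(im,cv2.COLOR_RGB2HSV)
    m=cv2.inRange(h,lo,hi)>0; b=np.zeros_like(m);b[box[1]:box[3],box[0]:box[2]]=1
    m&=b&np.isfinite(P[...,2])&(P[...,2]>zmin); return P[m]
def show(l,Q):
    xy=Q[:,:2]; r=cv2.minAreaRect(xy.astype(np.float32)*1000)
    print(l,len(Q),Q.mean(0).round(4),np.percentile(Q,[5,50,95],axis=0).round(3).tolist(),"rect",[np.round(x,1) for x in r])
blue=((100,120,60),(125,255,255)); org=((5,150,120),(20,255,255))
show("grip top",seg("top",(235,160,285,195),*blue,zmin=.15))
show("grip scene",seg("scene",(245,100,290,130),*blue,zmin=.15))
show("orange top",seg("top",(370,190,405,230),*org)); show("orange sc",seg("scene",(350,230,395,265),*org))
show("blue top",seg("top",(405,190,440,230),*blue)); show("blue sc",seg("scene",(395,250,435,290),*blue))
# block white top, stand prongs
P=D["top"]["P"]; m=np.zeros(P.shape[:2],bool); m[180:240,355:450]=1; m&=(P[...,2]>.045)&(P[...,2]<.068); show("block",P[m])
for n,b in(("top",(225,125,300,215)),("scene",(235,85,330,185))):
    P=D[n]["P"]; m=np.zeros(P.shape[:2],bool); m[b[1]:b[3],b[0]:b[2]]=1
    a=m&(P[...,2]>.215)&(P[...,2]<.25); show("high "+n,P[a])
    a=m&(P[...,2]>.004)&(P[...,2]<.02); show("base "+n,P[a])
# TCP-centred wide render: height map around stand
P=D["top"]["P"]; im=D["top"]["im"]
cv2.imwrite("pics/c1.png",cv2.resize(np.vstack([im[110:235,220:310],]),None,fx=4.5,fy=4.5,interpolation=cv2.INTER_CUBIC)[:,:,::-1])
```

```text
grip top 185 [0.5951 0.213  0.246 ] [[0.587, 0.191, 0.243], [0.595, 0.212, 0.246], [0.605, 0.235, 0.248]] rect [array([595.4, 213.9]), array([15.7, 50.2]), np.float64(14.7)]
grip scene 238 [0.5918 0.209  0.2393] [[0.585, 0.189, 0.228], [0.591, 0.208, 0.241], [0.601, 0.231, 0.247]] rect [array([596.1, 211.2]), array([18.9, 48.6]), np.float64(15.2)]
orange top 95 [ 0.5492 -0.0755  0.0774] [[0.533, -0.097, 0.069], [0.548, -0.072, 0.078], [0.571, -0.061, 0.081]] rect [array([552.6, -80.4]), array([40.5, 39.1]), np.float64(41.6)]
orange sc 168 [ 0.5442 -0.0886  0.0735] [[0.531, -0.104, 0.064], [0.544, -0.091, 0.074], [0.56, -0.066, 0.08]] rect [array([549.4, -83.3]), array([40.2, 38.8]), np.float64(60.8)]
blue top 132 [ 0.5476 -0.1594  0.0788] [[0.531, -0.179, 0.076], [0.544, -0.158, 0.079], [0.568, -0.144, 0.082]] rect [array([ 548.9, -161.7]), array([40.9, 37.8]), np.float64(21.2)]
blue sc 252 [ 0.5384 -0.1691  0.0755] [[0.528, -0.185, 0.067], [0.536, -0.17, 0.077], [0.562, -0.15, 0.08]] rect [array([ 545.5, -167.1]), array([40.3, 38.2]), np.float64(68.8)]
block 2170 [ 0.5504 -0.1215  0
[... 159 characters left out ...]
p 930 [0.6266 0.2216 0.2387] [[0.583, 0.174, 0.232], [0.609, 0.224, 0.238], [0.688, 0.267, 0.247]] rect [array([633.5, 222.8]), array([122.9, 110.1]), np.float64(13.1)]
base top 2229 [0.633  0.2186 0.0144] [[0.559, 0.155, 0.005], [0.619, 0.213, 0.015], [0.78, 0.287, 0.019]] rect [array([680.2, 244.6]), array([205.7, 254.6]), np.float64(89.9)]
high scene 894 [0.6214 0.2165 0.2361] [[0.582, 0.169, 0.225], [0.602, 0.217, 0.236], [0.686, 0.263, 0.246]] rect [array([634. , 221.7]), array([124.3, 110.3]), np.float64(13.7)]
base scene 1176 [0.7378 0.281  0.013 ] [[0.628, 0.183, 0.005], [0.69, 0.263, 0.014], [1.022, 0.439, 0.018]] rect [array([847.4, 388. ]), array([524. , 252.9]), np.float64(35.2)]
```

View pics/c1.png

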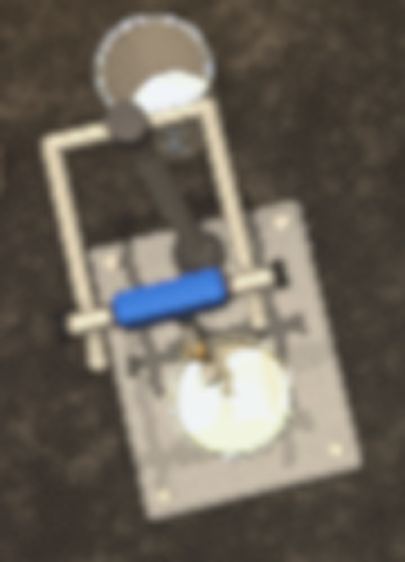

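The crop shows the blue grip from (115,310) to (225,285) across the prongs. The gate and hook are near (205,360) on the open side, facing the robot, and stand yaw is about +14°.

```bash
cat >> h.py <<'E'
def rel(pos,yaw_y,st=None):
    "tool-down target: TCP pos, azimuth (deg) of tool y -> jog units"
    st=st or state(); q=st["tool_rot"]; T=R.from_quat([q[1],q[2],q[3],q[0]])
    a=np.radians(yaw_y); y=np.array([np.cos(a),np.sin(a),0]); z=np.array([0,0,-1.]); G=R.from_matrix(np.c_[np.cross(y,z),y,z])
    s=T.inv().apply(np.array(pos)-st["tool_pos"])/.025; w=(T.inv()*G).as_rotvec()/np.radians(8)
    print("shift",s.round(3),"turn",w.round(3)); return s,w
E
python3 - <<'E'
from h import *
for n,b in(("top",(365,185,408,235)),("scene",(350,225,397,268)),("top",(405,185,442,235)),("scene",(395,250,440,290))):
    P=np.load(n+"1.npz")["P"][b[1]:b[3],b[0]:b[2]].reshape(-1,3); Q=P[(P[:,2]>.09)&(P[:,2]<.13)]
    c=Q.mean(0); w,v=np.linalg.eigh(np.cov(Q[:,:2].T)); print(n,len(Q),c.round(4),"zmax",np.percentile(Q[:,2],97).round(4),"long az",np.degrees(np.arctan2(v[1,1],v[0,1])).round(1),np.sqrt(w).round(4))
rel((.5955,.213,.345),14)
E
```

```text
top 59 [ 0.5531 -0.081   0.1111] zmax 0.1216 long az 84.5 [0.0019 0.011 ]
scene 121 [ 0.5519 -0.085   0.1076] zmax 0.1195 long az 86.9 [0.0017 0.0122]
top 55 [ 0.5493 -0.162   0.1121] zmax 0.121 long az 101.1 [0.002  0.0111]
scene 144 [ 0.5486 -0.1666  0.1076] zmax 0.1194 long az 101.9 [0.0016 0.0123]
shift [-18.798  -8.053  -4.583] turn [-1.300e-02  5.000e-03  6.708e+00]
```

Emit:
{"method": "jog_arm", "body": {"targets": [[[-2,-1,-4.6],[0,0,1],100],[[-19,-8,-4.6],[0,0,6.7],100],[[-19,-8,-4.6],[0,0,6.7],100],[[-19,-8,-4.6],[0,0,6.7],100],[[-19,-8,-4.6],[0,0,6.7],100],[[-19,-8,-4.6],[0,0,6.7],100],[[-19,-8,-4.6],[0,0,6.7],100],[[-19,-8,-4.6],[0,0,6.7],100]]}}

```text
time: 1.1
tool_pos: [0.5638, 0.2489, 0.3396]
tool_rot: [-0.0, 0.615, 0.788, -0.0]
contact_force: [1.0, 1.6, 0.0]
gripper_width: 1.0
grasp_force: 0.0
```

Emit:
{"method": "jog_arm", "body": {"targets": [[[0,0,0],[0,0,0],100],[[0,0,0],[0,0,0],100],[[0,0,0],[0,0,0],100],[[0,0,0],[0,0,0],100]]}}

```text
time: 1.6
tool_pos: [0.5619, 0.2517, 0.3398]
tool_rot: [-0.0, 0.614, 0.789, -0.0]
contact_force: [0.3, -0.1, 0.2]
gripper_width: 1.0
grasp_force: 0.0
```

Run:
```python
from h import *
rel((.5955,.213,.34),14)
```

```text
shift [-1.83   0.922 -0.01 ] turn [-0.001 -0.     0.022]
```

Emit:
{"method": "jog_arm", "body": {"targets": [[[-1.83,0.92,0],[0,0,0],100],[[-1.83,0.92,0],[0,0,0],100],[[-1.83,0.92,0],[0,0,0],100],[[-1.83,0.92,0],[0,0,0],100]]}}

```text
time: 2.1
tool_pos: [0.5956, 0.2127, 0.34]
tool_rot: [-0.0, 0.615, 0.789, 0.0]
contact_force: [-0.0, 1.6, 0.5]
gripper_width: 1.002
grasp_force: 0.0
```

Run:
```python
from h import *
im,d,P,st=snap("wrist","w1")
h=cv2.cvtColor(im,cv2.COLOR_RGB2HSV); m=(cv2.inRange(h,(100,120,60),(125,255,255))>0)&(P[...,2]>.2)&(P[...,2]<.26)
Q=P[m]; r=cv2.minAreaRect((Q[:,:2]*1000).astype(np.float32)); print(len(Q),np.percentile(Q,[2,50,98],axis=0).round(4).tolist(),r)
t=Q[Q[:,2]>.242]; print("top",len(t),cv2.minAreaRect((t[:,:2]*1000).astype(np.float32)))
H=P[(P[...,2]>.222)&(P[...,2]<.26)]; print("high",cv2.minAreaRect((H[:,:2]*1000).astype(np.float32)))
print(st["tool_pos"],st["tool_rot"])
```

```text
1116 [[0.5854, 0.1906, 0.2428], [0.5959, 0.2158, 0.2458], [0.6067, 0.2387, 0.2473]] ((596.3234252929688, 214.2640838623047), (15.472043991088867, 51.27121353149414), 12.625236511230469)
top 1100 ((596.34619140625, 214.16244506835938), (15.472043991088867, 51.062889099121094), 12.625236511230469)
high ((633.0909423828125, 222.46156311035156), (123.40895080566406, 109.73614501953125), 13.448039054870605)
[0.5956334  0.21273022 0.33998139] [-4.37083958e-05  6.14668128e-01  7.88785826e-01  1.04174196e-04]
```

View pics/w1.png

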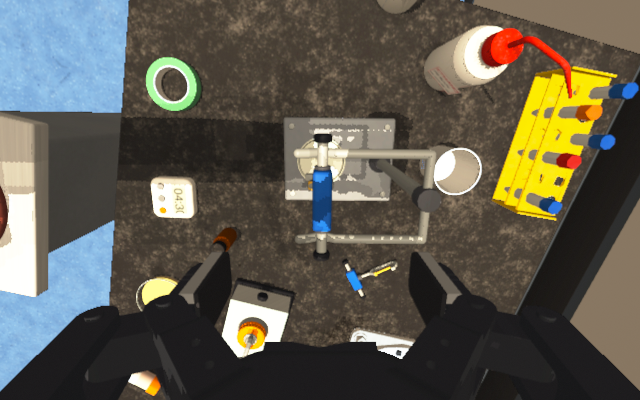

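The wrist view shows the grip at (322,200) hanging between the prongs, with its knobs at (323,138) and (322,255). I centre on it and descend.

Run:
```python
from h import *
rel((.5962,.2140,.216),13.4)
```

```text
shift [0.046 0.032 4.96 ] turn [ 0.001 -0.001  0.093]
```

Emit:
{"method": "jog_arm", "body": {"targets": [[[0.046,0.032,1.0],[0,0,0.09],100],[[0.046,0.032,2.5],[0,0,0.09],100],[[0.046,0.032,4.0],[0,0,0.09],100],[[0.046,0.032,4.96],[0,0,0.09],100],[[0.046,0.032,4.96],[0,0,0.09],100],[[0.046,0.032,4.96],[0,0,0.09],0],[[0.046,0.032,4.96],[0,0,0.09],0],[[0.046,0.032,4.96],[0,0,0.09],0]]}}

```text
time: 3.15
tool_pos: [0.5974, 0.2133, 0.2174]
tool_rot: [0.001, 0.62, 0.784, 0.001]
contact_force: [0.7, 0.3, -0.3]
gripper_width: 0.374
grasp_force: 0.0
```

Emit:
{"method": "jog_arm", "body": {"targets": [[[0,0,0],[0,0,0],0],[[0,0,0],[0,0,0],0],[[0,0,0],[0,0,0],0],[[0,0,0],[0,0,0],0]]}}

```text
time: 3.65
tool_pos: [0.5972, 0.2132, 0.2167]
tool_rot: [0.001, 0.62, 0.784, 0.001]
contact_force: [0.6, 0.2, 4.9]
gripper_width: 0.182
grasp_force: 59.6
```

Emit:
{"method": "jog_arm", "body": {"targets": [[[0,0,-0.4],[0,0,0],0],[[0,0,-1.2],[0,0,0],0],[[0,0,-1.2],[0,0,0],0],[[0,-1.5,-1.3],[0,0,0],0],[[0,-3.0,-1.3],[0,0,0],0],[[0,-4.0,-1.3],[0,0,0],0],[[0,-4.0,-1.3],[0,0,0],0],[[0,-4.0,-1.3],[0,0,0],0]]}}

```text
time: 4.65
tool_pos: [0.4999, 0.1901, 0.2485]
tool_rot: [0.0, 0.62, 0.784, 0.0]
contact_force: [-0.3, 0.3, -2.1]
gripper_width: 0.175
grasp_force: 59.3
```

Run:
```python
from h import *
print(state()["tool_pos"],state()["contact_force"])
rel((.587,-.086,.235),-4.5)
```

```text
[0.49994146 0.19012509 0.24848998] [-0.2957513   0.34289935 -2.0733864 ]
shift [-11.551   0.839   0.54 ] turn [ 5.000e-03 -1.000e-03  2.231e+00]
```

Emit:
{"method": "jog_arm", "body": {"targets": [[[-2,0.2,0],[0,0,0.4],0],[[-4,0.4,0],[0,0,0.9],0],[[-6,0.6,0],[0,0,1.3],0],[[-8,0.8,0],[0,0,1.7],0],[[-10,0.84,0.2],[0,0,2.1],0],[[-11.2,0.84,0.54],[0,0,2.23],0],[[-11.55,0.84,0.54],[0,0,2.23],0],[[-11.55,0.84,0.54],[0,0,2.23],0]]}}

```text
time: 5.65
tool_pos: [0.587, -0.0862, 0.2347]
tool_rot: [-0.0, 0.734, 0.679, 0.0]
contact_force: [-0.5, -0.2, -0.9]
gripper_width: 0.177
grasp_force: 59.3
```

Emit:
{"method": "jog_arm", "body": {"targets": [[[0,0,0],[0,0,0],0],[[0,0,0],[0,0,0],0]]}}

```text
time: 5.9
tool_pos: [0.5867, -0.085, 0.2353]
tool_rot: [0.0, 0.734, 0.679, 0.0]
contact_force: [-0.2, 0.2, -1.1]
gripper_width: 0.174
grasp_force: 59.3
```

Run:
```python
from h import *
im,d,P,st=snap("wrist","w2")
q=st["tool_rot"];T=R.from_quat([q[1],q[2],q[3],q[0]]);Y=T.apply([0,1,0]); print(st["tool_pos"],"yaw",np.degrees(np.arctan2(Y[1],Y[0])))
m=(P[...,2]>.088)&(P[...,2]<.125)&(abs(P[...,0]-.552)<.03)&(abs(P[...,1]+.083)<.03)
Q=P[m]; print(len(Q)); 
if len(Q): print(Q.mean(0).round(4),np.percentile(Q,[3,50,97],axis=0).round(4).tolist(),cv2.minAreaRect((Q[:,:2]*1000).astype(np.float32)))
```

```text
[ 0.5866573  -0.08504247  0.23527294] yaw -4.403666855837731
348
[ 0.5542 -0.0801  0.1113] [[0.5502, -0.0986, 0.0896], [0.5544, -0.0793, 0.1145], [0.5577, -0.0639, 0.1193]] ((553.5135498046875, -81.9466552734375), (38.688392639160156, 6.8008527755737305), 85.03584289550781)
```

View pics/w2.png

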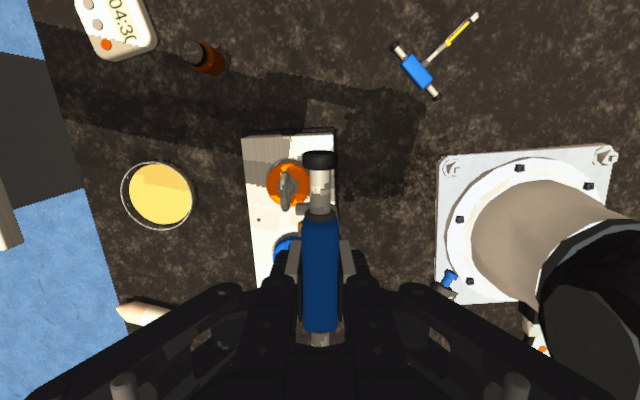

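The wrist view shows the orange eye ring edge-on at (288,187), left of the held lifter's front knob at (320,160). The grip is at (320,270). Next I check how the lifter sits in the hand.

Run:
```python
from h import *
z=np.load("w2.npz"); im,P=z["im"],z["P"]; st=state()
q=st["tool_rot"];T=R.from_quat([q[1],q[2],q[3],q[0]])
h=cv2.cvtColor(im,cv2.COLOR_RGB2HSV); m=(cv2.inRange(h,(100,120,30),(125,255,255))>0)&(P[...,2]>.2)
L=T.inv().apply(P[m]-st["tool_pos"]); print("grip tool-frame",len(L),np.percentile(L,[2,50,98],axis=0).round(4).tolist())
m=np.zeros(m.shape,bool); m[150:235,298:342]=1; m&=P[...,2]>.19
L=T.inv().apply(P[m]-st["tool_pos"]); print("bar/knob",np.percentile(L,[2,50,98],axis=0).round(4).tolist())
m[168:]=0; L=T.inv().apply(P[m]-st["tool_pos"]); print("knob",np.percentile(L,[2,50,98],axis=0).round(4).tolist())
im,d,P,st=snap("scene","s2"); L=T.inv().apply(P.reshape(-1,3)-st["tool_pos"]).reshape(P.shape)
# hook region in lifter axes: x=toolY, z=-(toolZ)-.019, y=-? toolX
lx,ly,lz=L[...,1],-L[...,0]*-1,-L[...,2]-.019
m=(abs(lx)<.03)&(abs(ly)<.012)&(lz<-.02)&(lz>-.118)
for a in range(-115,-20,10):
    k=m&(lz*1000>a)&(lz*1000<=a+10)
    if k.sum(): print(a,k.sum(),np.percentile(lx[k]*1000,[5,50,95]).round(1),np.percentile(ly[k]*1000,[5,50,95]).round(1))
v,u=np.where(m); print(u.min(),u.max(),v.min(),v.max())
u0,v0=int(u.mean()),int(v.mean()); cv2.imwrite("pics/s2c.png",cv2.resize(im[max(0,v0-60):v0+60,max(0,u0-80):u0+80],None,fx=5,fy=5,interpolation=cv2.INTER_CUBIC)[:,:,::-1])
```

```text
grip tool-frame 3985 [[-0.0221, -0.0078, -0.0302], [0.0053, -0.0003, -0.0289], [0.0265, 0.007, -0.0232]]
bar/knob [[0.0049, -0.0083, -0.0291], [0.0379, -0.0007, -0.0227], [0.0556, 0.0065, 0.0315]]
knob [[0.05, -0.0073, -0.0262], [0.0532, -0.0005, -0.0239], [0.0557, 0.0062, -0.0161]]
-115 4 [-4.8 -0.5  2.6] [-3.3 -2.3 -1.5]
-105 45 [-19.2  -1.3   7.2] [-3.8 -1.3  2.4]
-95 43 [-18.7  -9.7   9.4] [-3.7 -1.   3.1]
-85 25 [-10.9   5.7   7.5] [-3.5 -0.9  2.5]
-75 28 [-11.5   5.4   9.3] [-3.3 -1.7  1.4]
-65 21 [-13.9   4.6   9.4] [-4.5 -1.9  0.3]
-55 51 [-14.5  -7.8   9.7] [-4.4 -2.   2.4]
-45 26 [-6.8 -3.2  4. ] [-3.9 -1.5  1.7]
-35 13 [-5.4 -2.7 -1.4] [-3.1 -0.4  2.7]
383 397 178 213
```

View pics/s2c.png

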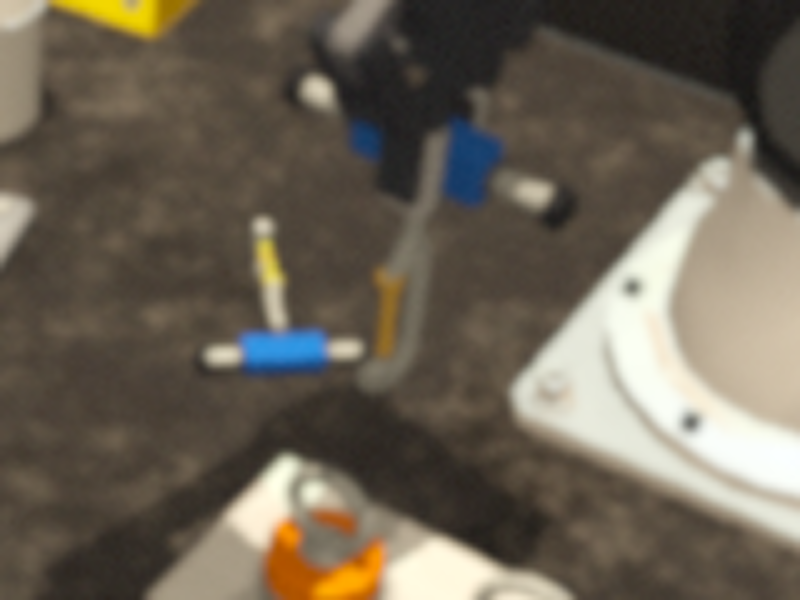

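The crop shows the hook hanging cleanly with its brass gate at (388,315) facing the pot's side. The orange eye is at (325,500). The lifter sits square in the hand, so I descend to mouth height.

Emit:
{"method": "jog_arm", "body": {"targets": [[[0,0,0.7],[0,0,0.06],0],[[0,0,1.4],[0,0,0.06],0],[[0,0,2.0],[0,0,0.06],0],[[0,0,2.13],[0,0,0.06],0],[[0,0,2.13],[0,0,0.06],0],[[0,-0.2,2.13],[0,0,0.06],0],[[0,-0.4,2.13],[0,0,0.06],0],[[0,-0.4,2.13],[0,0,0.06],0]]}}

```text
time: 7.0
tool_pos: [0.5764, -0.0853, 0.1821]
tool_rot: [0.0, 0.737, 0.676, 0.0]
contact_force: [0.5, -0.2, -1.2]
gripper_width: 0.178
grasp_force: 59.3
```

Emit:
{"method": "jog_arm", "body": {"targets": [[[0,0,0],[0,0,0],0],[[0,0,0],[0,0,0],0]]}}

```text
time: 7.25
tool_pos: [0.5766, -0.0853, 0.1817]
tool_rot: [0.0, 0.737, 0.676, 0.0]
contact_force: [-0.5, 0.2, -1.5]
gripper_width: 0.18
grasp_force: 59.3
```

Run:
```python
from h import *
st=state(); print(st["tool_pos"]); 
F=[]
for i in range(4): grab_frame("top"); F.append(state()["contact_force"])
print(np.round(F,2))
im,d,P,st=snap("wrist","w3"); m=(P[...,2]>.088)&(P[...,2]<.125)&(abs(P[...,0]-.552)<.03)&(abs(P[...,1]+.083)<.03)
Q=P[m]; print(len(Q), np.percentile(Q,[3,50,97],axis=0).round(4).tolist(),cv2.minAreaRect((Q[:,:2]*1000).astype(np.float32)))
im,d,P,st=snap("scene","s3"); cv2.imwrite("pics/s3c.png",cv2.resize(im[180:280,320:440],None,fx=6,fy=6,interpolation=cv2.INTER_CUBIC)[:,:,::-1])
```

```text
[ 0.57663083 -0.08530371  0.18166541]
[[-0.23  1.25 -0.61]
 [-0.28  0.66 -1.01]
 [ 0.04 -0.48 -1.17]
 [ 0.18 -0.16 -1.54]]
678 [[0.5505, -0.0972, 0.09], [0.5553, -0.0805, 0.1121], [0.5666, -0.064, 0.119]] ((559.0568237304688, -81.70802307128906), (37.47614669799805, 18.05528450012207), 85.8462142944336)
```

View pics/s3c.png

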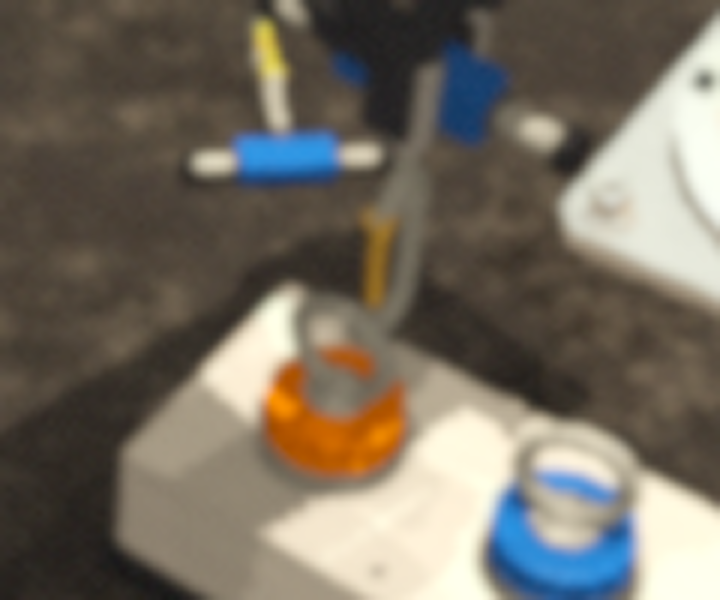

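The crop shows the gate's lower end at (375,300), just level with the ring top at (345,300) and with the nose going into the ring. I start pushing slowly.

Emit:
{"method": "jog_arm", "body": {"targets": [[[0,-0.1,0],[0,0,0],0],[[0,-0.2,0],[0,0,0],0],[[0,-0.3,0],[0,0,0],0],[[0,-0.36,0],[0,0,0],0],[[0,-0.42,0],[0,0,0],0],[[0,-0.48,0],[0,0,0],0],[[0,-0.48,0],[0,0,0],0],[[0,-0.48,0],[0,0,0],0]]}}

```text
time: 8.55
tool_pos: [0.5647, -0.0843, 0.1817]
tool_rot: [0.0, 0.737, 0.676, 0.0]
contact_force: [1.1, -0.0, -1.5]
gripper_width: 0.177
grasp_force: 59.3
```

```bash
cat >> h.py <<'E'
def track(name,n=6):
    F=[];C=[]
    for i in range(n):
        st=state(); F.append(st["contact_force"]); im,d=grab_frame("wrist"); P=cloud(d,cam("wrist",st))
        q=st["tool_rot"];T=R.from_quat([q[1],q[2],q[3],q[0]])
        L=T.inv().apply(P.reshape(-1,3)-st["tool_pos"]); lx,ly,lz=L[:,1],L[:,0],-L[:,2]-.019
        k=(abs(lz+.083)<.0075)&(lx<-.001)&(lx>-.035)&(abs(ly)<.014)&(abs(ly)>.0045)
        C.append(np.r_[np.median(lx[k]),np.percentile(lx[k],[5,95]),np.percentile(lz[k],[95,98])]*1000 if k.sum()>5 else [np.nan]*5)
    cv2.imwrite("pics/"+name+".png",im[:,:,::-1]); np.savez(name+".npz",im=im,P=P)
    lid=(cv2.inRange(cv2.cvtColor(im,cv2.COLOR_RGB2HSV),(5,150,100),(20,255,255))>0)
    print("tcp",np.round(st["tool_pos"],4),"F",np.mean(F,0).round(2),"sd",np.std(F,0).round(2),"bar lx med/5/95, lz top",np.mean(C,0).round(1),"lid",np.nanmedian(P[lid],axis=0).round(4),"t",st["time"])
E
python3 -c "
from h import *
track('w4')"
```

```text
tcp [ 0.5646 -0.0843  0.1816] F [ 1.04 -0.05 -1.12] sd [0.35 0.46 0.35] bar lx med/5/95, lz top [-14.6 -17.6 -11.7 -81.6 -81.2] lid [ 0.5376 -0.0705  0.0776] t 8.8
```

Emit:
{"method": "jog_arm", "body": {"targets": [[[0,-0.06,0],[0,0,0],0],[[0,-0.12,0],[0,0,0],0],[[0,-0.18,0],[0,0,0],0],[[0,-0.24,0],[0,0,0],0],[[0,-0.24,0],[0,0,0],0]]}}

```text
time: 9.48
tool_pos: [0.559, -0.0838, 0.1821]
tool_rot: [0.001, 0.737, 0.676, 0.0]
contact_force: [2.4, -1.2, 0.1]
gripper_width: 0.176
grasp_force: 59.6
```

```bash
python3 -c "
from h import *
track('w5')"
```

```text
tcp [ 0.5589 -0.0838  0.1819] F [ 2.56 -0.44  0.09] sd [0.54 0.4  0.38] bar lx med/5/95, lz top [-14.2 -17.5 -11.  -81.  -80.8] lid [ 0.5348 -0.0721  0.0776] t 9.725
```

Emit:
{"method": "jog_arm", "body": {"targets": [[[0,-0.06,0],[0,0,0],0],[[0,-0.12,0],[0,0,0],0],[[0,-0.18,0],[0,0,0],0],[[0,-0.18,0],[0,0,0],0]]}}

```text
time: 10.28
tool_pos: [0.5543, -0.0833, 0.1816]
tool_rot: [0.0, 0.737, 0.676, 0.0]
contact_force: [3.7, -0.8, 0.1]
gripper_width: 0.177
grasp_force: 59.5
```

```bash
python3 -c "
from h import *
track('w6')"
```

```text
tcp [ 0.5543 -0.0833  0.1816] F [ 3.55 -0.27 -0.14] sd [0.14 0.71 0.83] bar lx med/5/95, lz top [-13.8 -16.9 -10.8 -80.2 -79.9] lid [ 0.5342 -0.0707  0.0771] t 10.525
```

Emit:
{"method": "jog_arm", "body": {"targets": [[[0,-0.04,-0.02],[0,0,0],0],[[0,-0.08,-0.04],[0,0,0],0],[[0,-0.12,-0.04],[0,0,0],0],[[0,-0.16,-0.04],[0,0,0],0],[[0,-0.16,-0.04],[0,0,0],0]]}}

```text
time: 11.2
tool_pos: [0.5501, -0.083, 0.1825]
tool_rot: [-0.0, 0.737, 0.676, -0.0]
contact_force: [4.1, -0.9, -3.0]
gripper_width: 0.177
grasp_force: 59.2
```

```bash
python3 -c "
from h import *
track('w7')"
```

```text
tcp [ 0.5502 -0.083   0.1826] F [ 4.26 -0.52 -3.02] sd [0.3  0.21 0.17] bar lx med/5/95, lz top [-10.9 -13.2  -8.1 -80.8 -80.5] lid [ 0.5377 -0.0718  0.0777] t 11.45
```

Emit:
{"method": "jog_arm", "body": {"targets": [[[0,-0.04,0],[0,0,0],0],[[0,-0.08,0],[0,0,0],0],[[0,-0.12,0],[0,0,0],0],[[0,-0.16,0],[0,0,0],0],[[0,-0.16,0],[0,0,0],0]]}}

```text
time: 12.12
tool_pos: [0.5464, -0.0827, 0.1829]
tool_rot: [0.0, 0.737, 0.676, 0.0]
contact_force: [6.2, -1.1, -2.0]
gripper_width: 0.172
grasp_force: 59.3
```

```bash
python3 -c "
from h import *
track('w8')"
```

```text
tcp [ 0.5464 -0.0827  0.1829] F [ 5.17 -1.   -2.1 ] sd [0.6  0.61 0.57] bar lx med/5/95, lz top [ -8.8  -9.6  -8.1 -81.6 -81.3] lid [ 0.5575 -0.0726  0.0783] t 12.375
```

Emit:
{"method": "jog_arm", "body": {"targets": [[[0,-0.03,0],[0,0,0],0],[[0,-0.06,0],[0,0,0],0],[[0,-0.08,0],[0,0,0],0],[[0,-0.08,0],[0,0,0],0]]}}

```text
time: 12.92
tool_pos: [0.5444, -0.0825, 0.1828]
tool_rot: [0.0, 0.737, 0.676, 0.0]
contact_force: [6.0, -0.5, -2.1]
gripper_width: 0.177
grasp_force: 59.3
```

```bash
python3 -c "
from h import *
track('w9')
d=np.load('w9.npz'); P=d['P']; st=state(); q=st['tool_rot'];T=R.from_quat([q[1],q[2],q[3],q[0]])
L=T.inv().apply(P.reshape(-1,3)-st['tool_pos'])*1000; k=(-L[:,2]-19<-72)&(-L[:,2]-19>-112)&(abs(L[:,1])<30)&(abs(L[:,0])<25)
Q=np.c_[L[k,1],L[k,0],-L[k,2]-19]
for a in range(-24,24,4):
  b=Q[(Q[:,1]>=a)&(Q[:,1]<a+4)&(Q[:,2]>-90)]
  if len(b)>3: print(a,len(b),np.percentile(b[:,0],[3,50,97]).round(1),np.percentile(b[:,2],[3,97]).round(1))
im=d['im']; cv2.imwrite('pics/w9c.png',cv2.resize(im[120:300,230:400],None,fx=3.3,fy=3.3,interpolation=cv2.INTER_CUBIC)[:,:,::-1])"
```

```text
tcp [ 0.5444 -0.0826  0.1828] F [ 5.09 -0.74 -2.43] sd [0.62 0.42 0.48] bar lx med/5/95, lz top [ -8.2  -8.2  -8.1 -83.  -82.9] lid [ 0.5579 -0.073   0.0787] t 13.175
0 26 [ 7.8 10.9 12.3] [-89.5 -73. ]
4 5 [-8.2 -8.2  6.5] [-85. -83.]
```

Emit:
{"method": "jog_arm", "body": {"targets": [[[0,-0.03,0],[0,0,0],0],[[0,-0.03,0],[0,0,0],0]]}}

```text
time: 13.48
tool_pos: [0.5437, -0.0825, 0.1829]
tool_rot: [0.0, 0.737, 0.676, 0.0]
contact_force: [6.5, -0.7, -2.5]
gripper_width: 0.176
grasp_force: 59.4
```

```bash
python3 -c "
from h import *
track('w10',8)
im,d,P,st=snap('scene','s4')
q=st['tool_rot'];T=R.from_quat([q[1],q[2],q[3],q[0]]); L=T.inv().apply(P.reshape(-1,3)-st['tool_pos'])*1000
Q=np.c_[L[:,1],L[:,0],-L[:,2]-19]; k=(abs(Q[:,0])<25)&(abs(Q[:,1])<24)&(Q[:,2]<-76)&(Q[:,2]>-112); Q=Q[k]
for a in range(-24,24,4):
  for lo in(-112,-100,-90):
    b=Q[(Q[:,1]>=a)&(Q[:,1]<a+4)&(Q[:,2]>lo)&(Q[:,2]<=lo+12)]
    if len(b)>1: print(a,lo,len(b),np.sort(b[:,0]).round(0).astype(int))
cv2.imwrite('pics/s4c.png',cv2.resize(im[180:280,320:440],None,fx=6,fy=6,interpolation=cv2.INTER_CUBIC)[:,:,::-1])"
```

```text
tcp [ 0.5438 -0.0825  0.1829] F [ 5.81 -0.43 -2.25] sd [0.27 0.4  0.37] bar lx med/5/95, lz top [nan nan nan nan nan] lid [ 0.5579 -0.0729  0.0788] t 13.825
-20 -112 4 [-3 -1 -1  0]
-20 -100 9 [-5 -4 -4 -3 -3 -3 -1  0  0]
-16 -112 5 [-3 -3 -2 -2 -1]
-16 -100 8 [-5 -5 -5 -4 -3 -3 -1 -1]
-16 -90 6 [-8 -5 -5 -4 -2 -1]
-12 -112 4 [-2 -2 -2 -1]
-12 -100 3 [-5 -5 -5]
-12 -90 11 [-6 -6 -5 -5 -5 -4 -2 -2 -2  0  0]
-8 -112 2 [-2  0]
-8 -100 4 [-19 -16 -11  -6]
-8 -90 9 [-7 -7 -6 -6 -6 -4 -4 -2 -1]
-4 -112 16 [-19 -10  -8  -6  -4  -4  -3  -2  -1  -1  -1   1   2   3   3   3]
-4 -100 20 [-19 -19 -18 -18 -17 -17 -15 -15 -15 -14 -13 -12 -12 -12 -11 -11   7   9
  10  10]
-4 -90 27 [-7 -7 -7 -5 -5 -5 -5 -4 -3 -2 -1  2  4  5  6  6  6  6  7  8  8  8  8  8
  9  9 12]
0 -112 7 [-17 -17   0   1   3   3   4]
0 -100 10 [-18 -18 -17 -17 -17 -15 -13 -13 -12 -10]
0 -90 8 [-8 -7 -6 -5 -5 -5 -2  7]
4 -90 9 [-7 -7 -7 -6 -5 -5 -3 -3 -3]
8 -112 2 [0 1]
8 -90 6 [-7 -7 -7 -6 -5 -5]
12 -112 11 [-5 -5 -3 -3 -3 -3 -2 -1 -1 -1 -1]
12 -100 8 [-6 -6 -6 -6 -5 -4 -4  0]
12 -90 4 [-6 -6 -4 -4]
16 -100 5 [-5 -5 -5 -4 -2]
```

View pics/s4c.png

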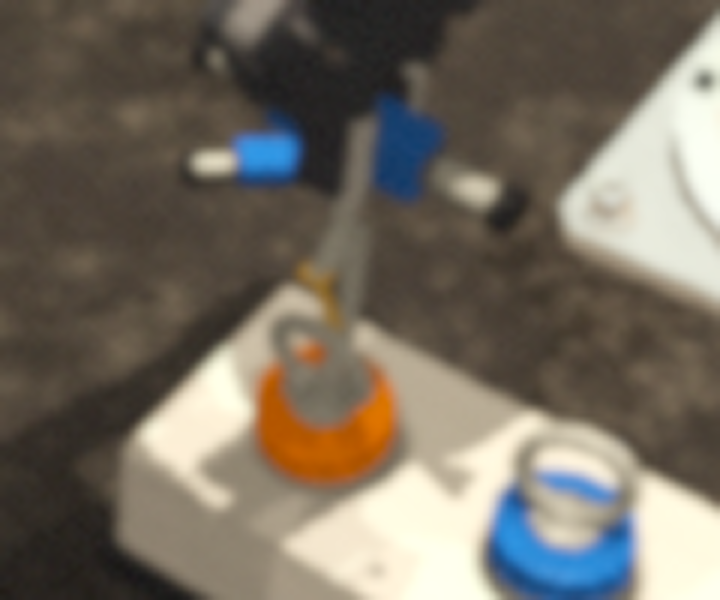

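The crop shows the gate pushed in at (330,295), with the ring bar at (310,325) inside the mouth and behind the nose. Depth puts the bar centre near lifter x = -4, with about 5.8 N of push, so I raise slowly.

Emit:
{"method": "jog_arm", "body": {"targets": [[[0,0,-0.08],[0,0,0],0],[[0,0,-0.16],[0,0,0],0],[[0,0,-0.24],[0,0,0],0],[[0,0,-0.32],[0,0,0],0]]}}

```text
time: 14.42
tool_pos: [0.5433, -0.0824, 0.1907]
tool_rot: [-0.0, 0.737, 0.676, -0.0]
contact_force: [4.2, -0.7, -1.9]
gripper_width: 0.177
grasp_force: 59.5
```

Emit:
{"method": "jog_arm", "body": {"targets": [[[0,0,-0.06],[0,0,0],0],[[0,0,-0.12],[0,0,0],0],[[0,0,-0.16],[0,0,0],0],[[0,0,-0.16],[0,0,0],0]]}}

```text
time: 14.92
tool_pos: [0.5424, -0.0821, 0.1937]
tool_rot: [-0.001, 0.737, 0.676, -0.001]
contact_force: [0.6, -0.4, -2.2]
gripper_width: 0.175
grasp_force: 59.5
```

Emit:
{"method": "jog_arm", "body": {"targets": [[[0,0,-0.04],[0,0,0],0],[[0,0,-0.08],[0,0,0],0],[[0,0.1,-0.08],[0,0,0],0],[[0,0.2,-0.1],[0,0,0],0],[[0,0.3,-0.1],[0,0,0],0],[[0,0.4,-0.1],[0,0,0],0],[[0,0.45,-0.1],[0,0,0],0],[[0,0.45,-0.1],[0,0,0],0]]}}

```text
time: 15.92
tool_pos: [0.5546, -0.0834, 0.1967]
tool_rot: [-0.0, 0.737, 0.676, -0.0]
contact_force: [0.6, 0.1, -3.6]
gripper_width: 0.173
grasp_force: 59.2
```

```bash
python3 -c "
from h import *
track('w11',4)
im,d,P,st=snap('scene','s5')
q=st['tool_rot'];T=R.from_quat([q[1],q[2],q[3],q[0]]); L=T.inv().apply(P.reshape(-1,3)-st['tool_pos'])*1000
Q=np.c_[L[:,1],L[:,0],-L[:,2]-19]; k=(abs(Q[:,0])<25)&(abs(Q[:,1])<24)&(Q[:,2]<-76)&(Q[:,2]>-112); Q=Q[k]
for a in range(-16,16,4):
    b=Q[(Q[:,1]>=a)&(Q[:,1]<a+4)&(Q[:,0]<4)]
    if len(b)>1: print(a,len(b),b[np.argsort(b[:,2])[-5:]].round(0).astype(int).tolist())
cv2.imwrite('pics/s5c.png',cv2.resize(im[180:280,320:440],None,fx=6,fy=6,interpolation=cv2.INTER_CUBIC)[:,:,::-1])"
```

```text
tcp [ 0.5545 -0.0833  0.1968] F [ 0.56 -0.17 -3.81] sd [0.11 0.36 0.24] bar lx med/5/95, lz top [nan nan nan nan nan] lid [ 0.5412 -0.0749  0.078 ] t 16.075
-16 12 [[-7, -14, -105], [-3, -13, -104], [-5, -15, -103], [-7, -14, -102], [-5, -13, -102]]
-12 11 [[-7, -10, -100], [-3, -11, -100], [-3, -8, -99], [-5, -10, -99], [-6, -8, -97]]
-8 10 [[-7, -5, -98], [-3, -6, -97], [-5, -5, -97], [-4, -5, -95], [-13, -4, -94]]
-4 47 [[-9, -2, -83], [-10, -2, -80], [-11, -1, -79], [-11, -1, -77], [-10, -2, -76]]
0 19 [[-12, 0, -85], [-11, 1, -83], [-10, 2, -82], [-10, 2, -80], [-10, 2, -77]]
4 4 [[-2, 8, -97], [-7, 7, -96], [-6, 6, -96], [-9, 5, -96]]
8 8 [[-7, 9, -100], [-7, 11, -99], [-6, 10, -98], [-4, 9, -97], [-7, 10, -95]]
12 9 [[-7, 13, -105], [-5, 14, -102], [-8, 13, -102], [-5, 15, -100], [-5, 13, -99]]
```

View pics/s5c.png

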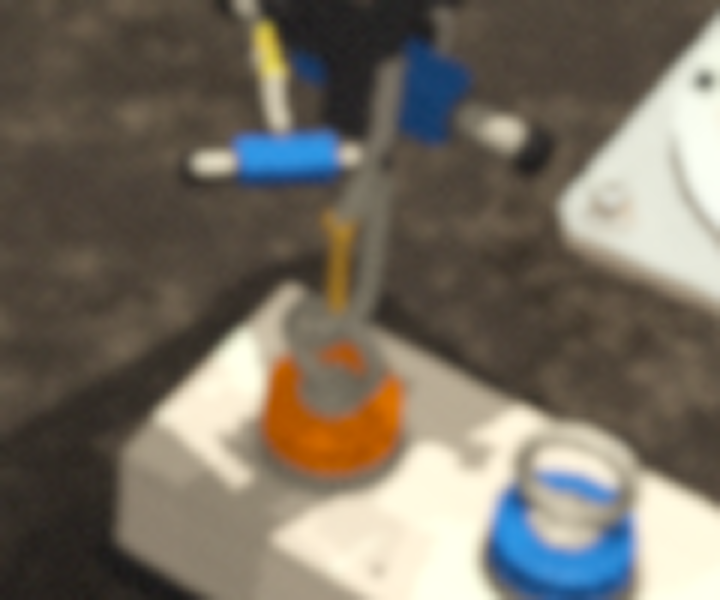

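The crop shows the brass gate straight and shut at (338,265), with the ring threaded on the bow at (325,325). I lift gently.

Emit:
{"method": "jog_arm", "body": {"targets": [[[0,0,-0.05],[0,0,0],0],[[0,0,-0.1],[0,0,0],0],[[0,0,-0.2],[0,0,0],0],[[0,0,-0.32],[0,0,0],0],[[0,0,-0.46],[0,0,0],0],[[0,0,-0.6],[0,0,0],0],[[0,0,-0.72],[0,0,0],0],[[0,0,-0.8],[0,0,0],0]]}}

```text
time: 17.18
tool_pos: [0.5547, -0.0834, 0.2174]
tool_rot: [0.0, 0.737, 0.676, 0.0]
contact_force: [1.1, -0.4, -4.9]
gripper_width: 0.177
grasp_force: 58.9
```

Emit:
{"method": "jog_arm", "body": {"targets": [[[0,0,-0.1],[0,0,0],0],[[0,0,-0.3],[0,0,0],0],[[0,0,-0.55],[0,0,0],0],[[0,0,-0.85],[0,0,0],0],[[0,0,-1.2],[0,0,0],0],[[0,0,-1.55],[0,0,0],0],[[0,0,-1.85],[0,0,0],0],[[0,0,-2.0],[0,0,0],0]]}}

```text
time: 18.18
tool_pos: [0.5549, -0.0835, 0.2679]
tool_rot: [0.0, 0.737, 0.676, 0.0]
contact_force: [0.1, -0.2, -6.0]
gripper_width: 0.177
grasp_force: 59.0
```

```bash
python3 -c "
from h import *
st=state(); print(st['tool_pos'],st['contact_force'],st['time'])
a=np.radians(13.4); X=np.array([np.cos(a),np.sin(a)])
p=np.array([.5968,.2137])-.12*X; print(p)
rel((*p,.264),13.4)
im,d,P,st=snap('scene','s6')
h=cv2.cvtColor(im,cv2.COLOR_RGB2HSV);m=(cv2.inRange(h,(5,150,100),(20,255,255))>0); m[:200]=0; m[300:]=0; Q=P[m]; print('lid',len(Q),np.nanpercentile(Q,[5,50,95],axis=0).round(3).tolist())"
```

```text
[ 0.5548789  -0.08345353  0.26791756] [ 0.11301558 -0.192269   -5.96749445] 18.175
[0.48006689 0.18589025]
shift [10.474 -3.915  0.151] turn [ 0.007  0.003 -2.296]
lid 1812 [[0.062, -0.097, 0.046], [0.101, 0.144, 0.286], [0.551, 0.203, 0.3]]
```

Emit:
{"method": "jog_arm", "body": {"targets": [[[0.14,-0.05,0],[0,0,0],0],[[0.42,-0.16,0],[0,0,0],0],[[0.89,-0.33,0],[0,0,0],0],[[1.5,-0.56,0],[0,0,0],0],[[2.15,-0.81,0],[0,0,0],0],[[2.81,-1.05,0],[0,0,0],0],[[3.46,-1.3,0],[0,0,0],0],[[4.12,-1.54,0],[0,0,0],0]]}}

```text
time: 19.23
tool_pos: [0.5248, 0.0238, 0.2671]
tool_rot: [0.0, 0.737, 0.676, 0.0]
contact_force: [-0.2, 0.2, -5.3]
gripper_width: 0.176
grasp_force: 59.0
```

Emit:
{"method": "jog_arm", "body": {"targets": [[[0.65,-0.24,0],[0,0,0],0],[[1.3,-0.49,0],[0,0,0],0],[[1.95,-0.73,0],[0,0,0],0],[[2.6,-0.98,0],[0,0,0],0],[[3.25,-1.22,0],[0,0,0],0],[[3.9,-1.47,0],[0,0,0],0],[[4.55,-1.71,0],[0,0,0],0],[[5.2,-1.95,0],[0,0,0],0]]}}

```text
time: 20.23
tool_pos: [0.4876, 0.1574, 0.2671]
tool_rot: [0.0, 0.737, 0.676, 0.0]
contact_force: [-0.8, 0.2, -4.6]
gripper_width: 0.175
grasp_force: 59.0
```

Emit:
{"method": "jog_arm", "body": {"targets": [[[0.5,-0.18,0],[0,0,-0.1],0],[[0.8,-0.3,0],[0,0,-0.35],0],[[1.0,-0.38,0],[0,0,-0.75],0],[[1.1,-0.42,0],[0,0,-1.2],0],[[1.15,-0.43,0],[0,0,-1.65],0],[[1.15,-0.43,0],[0,0,-2.0],0],[[1.15,-0.43,0],[0,0,-2.2],0],[[1.15,-0.43,0],[0,0,-2.3],0]]}}

```text
time: 21.22
tool_pos: [0.4798, 0.1858, 0.2671]
tool_rot: [0.0, 0.619, 0.785, -0.0]
contact_force: [0.0, 0.1, -4.6]
gripper_width: 0.177
grasp_force: 59.0
```

```bash
python3 -c "
from h import *
st=state(); print(st['tool_pos'],st['contact_force'],st['time'])
a=np.radians(13.3); X=np.array([np.cos(a),np.sin(a)]); p=np.array([.5972,.2132])
rel((*(p-.12*X),.234),13.3); rel((*p,.234),13.3); rel((*p,.2165),13.3)
im,d,P,st=snap('scene','s7')
h=cv2.cvtColor(im,cv2.COLOR_RGB2HSV);m=(cv2.inRange(h,(5,150,100),(20,255,255))>0)&(abs(P[...,0]-.48)<.08)&(abs(P[...,1]-.186)<.06); Q=P[m]; print('lid',len(Q),np.nanpercentile(Q,[5,50,95],axis=0).round(3).tolist())
im,d,P,st=snap('top','t7')
v,u=np.where(m); v0,u0=int(v.mean()),int(u.mean()); im=np.load('s7.npz')['im']
cv2.imwrite('pics/s7c.png',cv2.resize(im[v0-110:v0+60,u0-110:u0+90],None,fx=3.5,fy=3.5,interpolation=cv2.INTER_CUBIC)[:,:,::-1])"
```

```text
[0.47975553 0.18580549 0.26705878] [ 2.32961319e-03  1.12092177e-01 -4.56983459e+00] 21.225
shift [-0.014  0.024  1.322] turn [-0.     0.001  0.021]
shift [-0.028  4.824  1.322] turn [-0.     0.001  0.021]
shift [-0.028  4.824  2.022] turn [-0.     0.001  0.021]
lid 408 [[0.445, 0.16, 0.138], [0.461, 0.173, 0.15], [0.487, 0.198, 0.477]]
```

View pics/s7c.png

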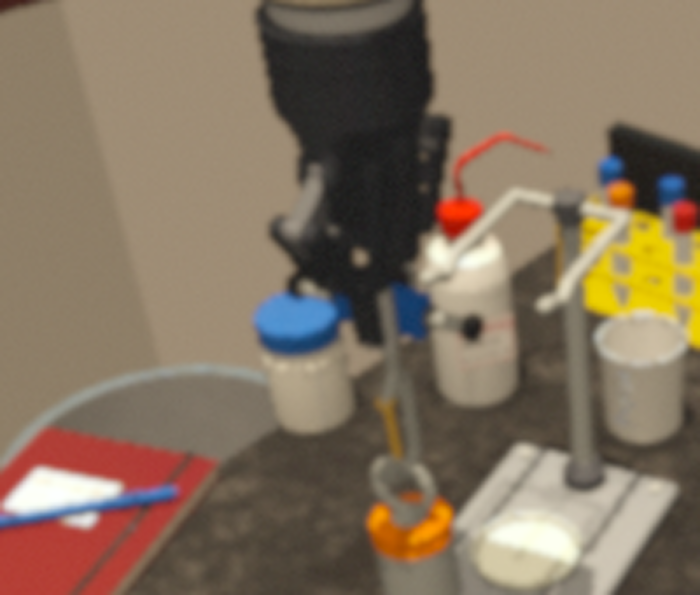

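The crop shows the orange pot hanging in the hook at (410,540), gate shut at (390,425), in front of the stand's open side. I lower it and bring it in.

Emit:
{"method": "jog_arm", "body": {"targets": [[[0,0,0.15],[0,0,0],0],[[0,0,0.45],[0,0,0],0],[[0,0,0.85],[0,0,0],0],[[0,0,1.15],[0,0,0],0],[[0,0.1,1.28],[0,0,0],0],[[-0.02,0.35,1.32],[0,0,0],0],[[-0.02,0.75,1.32],[0,0,0],0],[[-0.02,1.2,1.32],[0,0,0],0]]}}

```text
time: 22.32
tool_pos: [0.5101, 0.1926, 0.2345]
tool_rot: [0.0, 0.62, 0.785, 0.0]
contact_force: [-0.2, -0.3, -4.3]
gripper_width: 0.177
grasp_force: 59.1
```

Emit:
{"method": "jog_arm", "body": {"targets": [[[0,0.45,0],[0,0,0],0],[[0,0.95,0],[0,0,0],0],[[0,1.45,0],[0,0,0],0],[[0,1.95,0],[0,0,0],0],[[0,2.45,0],[0,0,0],0],[[0,2.9,0],[0,0,0],0],[[0,3.25,0],[0,0,0],0],[[0,3.5,0],[0,0,0],0]]}}

```text
time: 23.32
tool_pos: [0.5946, 0.2128, 0.234]
tool_rot: [-0.0, 0.62, 0.785, -0.0]
contact_force: [0.1, 0.3, -4.8]
gripper_width: 0.177
grasp_force: 59.0
```

```bash
python3 -c "
from h import *
st=state(); print(st['tool_pos'],st['contact_force'],st['time'])
p=(.5972,.2132); rel((*p,.2165),13.3)"
```

```text
[0.59459732 0.21280075 0.23402577] [ 0.11726612  0.27008755 -4.82744487] 23.325
shift [-0.009  0.105  0.701] turn [-0.001 -0.     0.016]
```

Into the notches: lower, then watch the force.

Emit:
{"method": "jog_arm", "body": {"targets": [[[0,0.08,0],[0,0,0],0],[[0,0.1,0.1],[0,0,0],0],[[0,0.1,0.25],[0,0,0],0],[[0,0.1,0.4],[0,0,0],0],[[0,0.1,0.52],[0,0,0],0],[[0,0.1,0.6],[0,0,0],0],[[0,0.1,0.66],[0,0,0],0],[[0,0.1,0.66],[0,0,0],0]]}}

```text
time: 24.32
tool_pos: [0.5965, 0.2133, 0.2176]
tool_rot: [-0.0, 0.62, 0.785, -0.0]
contact_force: [-0.4, -0.4, -5.4]
gripper_width: 0.177
grasp_force: 59.0
```

Emit:
{"method": "jog_arm", "body": {"targets": [[[0,0,0.03],[0,0,0],0],[[0,0,0.05],[0,0,0],0],[[0,0,0.05],[0,0,0],0]]}}

```text
time: 24.7
tool_pos: [0.5969, 0.2133, 0.2169]
tool_rot: [0.0, 0.62, 0.785, 0.0]
contact_force: [-0.1, 0.3, -2.4]
gripper_width: 0.178
grasp_force: 59.3
```

Emit:
{"method": "jog_arm", "body": {"targets": [[[0,0,0.02],[0,0,0],0],[[0,0,0.04],[0,0,0],0],[[0,0,0.04],[0,0,0],0]]}}

```text
time: 25.08
tool_pos: [0.597, 0.2134, 0.2167]
tool_rot: [0.001, 0.62, 0.785, 0.001]
contact_force: [-1.4, -1.5, 3.6]
gripper_width: 0.179
grasp_force: 60.0
```

Emit:
{"method": "jog_arm", "body": {"targets": [[[0,0,0],[0,0,0],20],[[0,0,0],[0,0,0],25],[[0,0,0],[0,0,0],35],[[0,0,0],[0,0,0],50],[[0,0,0],[0,0,0],70],[[0,0,0],[0,0,0],90],[[0,0,0],[0,0,0],90],[[0,0,0],[0,0,0],90]]}}

```text
time: 26.08
tool_pos: [0.5966, 0.2133, 0.2153]
tool_rot: [0.0, 0.62, 0.785, 0.0]
contact_force: [-0.1, 0.3, -0.1]
gripper_width: 0.9
grasp_force: 0.0
```

Emit:
{"method": "jog_arm", "body": {"targets": [[[0,0,-0.3],[0,0,0],90],[[0,0,-1],[0,0,0],90],[[0,0,-2],[0,0,0],90],[[0,0,-3],[0,0,0],90],[[0,0,-4],[0,0,0],90],[[0,0,-5],[0,0,0],90],[[0,0,-5],[0,0,0],90],[[0,0,-5],[0,0,0],90]]}}

```text
time: 27.08
tool_pos: [0.5964, 0.2132, 0.34]
tool_rot: [-0.0, 0.62, 0.785, -0.0]
contact_force: [0.0, 0.1, -0.5]
gripper_width: 0.9
grasp_force: 0.0
```

```bash
python3 -c "
from h import *
im,d,P,st=snap('wrist','w12'); print(st['tool_pos'],st['time'])
h=cv2.cvtColor(im,cv2.COLOR_RGB2HSV); m=(cv2.inRange(h,(100,120,60),(125,255,255))>0)&(P[...,2]>.2)&(P[...,2]<.27); Q=P[m]
print(len(Q),np.percentile(Q,[2,50,98],axis=0).round(4).tolist(),cv2.minAreaRect((Q[:,:2]*1000).astype(np.float32)))
for i in range(3):
  im,d,P,st=snap('scene','s8'); h=cv2.cvtColor(im,cv2.COLOR_RGB2HSV)
  m=(cv2.inRange(h,(5,150,100),(20,255,255))>0)&(abs(P[...,0]-.59)<.06)&(abs(P[...,1]-.21)<.06); Q=P[m]; print('lid',len(Q),np.nanpercentile(Q,[5,50,95],axis=0).round(4).tolist())
v,u=np.where(m); v0,u0=int(v.mean()),int(u.mean())
cv2.imwrite('pics/s8c.png',cv2.resize(im[max(0,v0-90):v0+60,max(0,u0-70):u0+90],None,fx=4,fy=4,interpolation=cv2.INTER_CUBIC)[:,:,::-1])"
```

```text
[0.59637595 0.21322253 0.34000562] 27.075
1131 [[0.5849, 0.1905, 0.2428], [0.5955, 0.2154, 0.2457], [0.6065, 0.2389, 0.2471]] ((595.781494140625, 214.08197021484375), (15.26088809967041, 51.57860565185547), 13.227705001831055)
lid 227 [[0.5721, 0.191, 0.0867], [0.5844, 0.2034, 0.0983], [0.6084, 0.2271, 0.1052]]
lid 224 [[0.5719, 0.1914, 0.0869], [0.584, 0.2033, 0.0984], [0.6084, 0.2272, 0.102]]
lid 225 [[0.5721, 0.1913, 0.0873], [0.5839, 0.203, 0.0985], [0.6082, 0.2271, 0.1053]]
```

View pics/s8c.png

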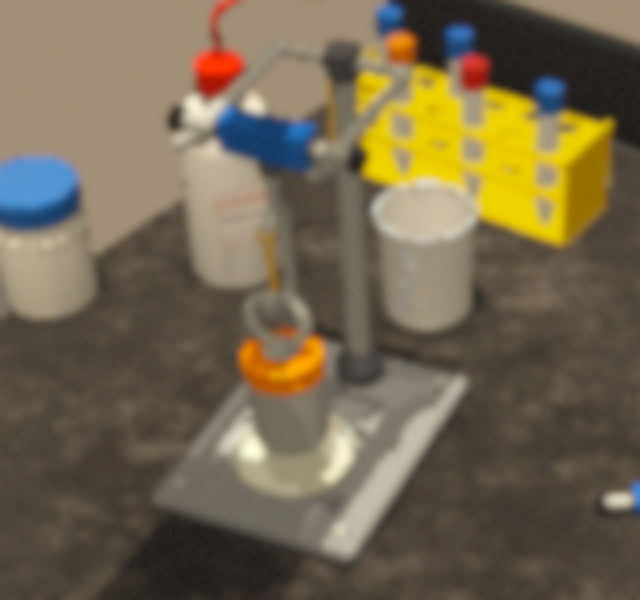

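The crop shows the lifter back in both notches (grip at (268,138)) with the gate shut at (270,260). The orange pot hangs still at (285,400) over the drip dish, and the grip is back within 1 mm of where it started. I hand the job in.

```bash
python3 -c "
from plant import *
print(job_done())"
```

```text
the job is handed in; nothing more can be done
None
```

The job is handed in at about 27 s: the orange pot hangs still in the hook with the gate shut, the lifter is back in both notches, and the gripper is clear; I steered clear of the blue pot, vial, timer and dish but did not re-measure them, and no verdict came back.

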